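# Tip one cell out of a storage tube

### The arm

A 7-joint arm with a two-finger parallel gripper is mounted at the origin on the work surface. World frame = base frame: x ahead of the robot, y to its left, z up, the work surface at z = 0. Lengths are in mm, angles in rad, forces in N, time in s.
With the tool pointing down it reaches from about 400 to 875 mm from the base axis. Payload 4.4 kg.
Tool frame: the origin (TCP) lies at the very end of the fingers, on their centre line; the grasp point (between the pads) lies 19 mm behind it; z points along the fingers, x is the direction in which the jaws open and shut, and the axes are right-handed (so a half turn about z gives the same grasp; the last joint's range is limited). The gripper opens to 85 mm and grips with 20 to 120 N. Pads are 22 mm wide; open, the fingers measure 114 mm over their backs; the gripper's body (76 mm by 85 mm) begins 54 mm behind the grasp point. The pads swing forward as they close: fully open they stand 13 mm farther back than shut.
Start: joints at [1.227, 0.628, 0.038, 1.517, -0.027, 0.996, -0.02], TCP at [178.285, -625.086, 209.713] pointing down, gripper open.
Joint ranges: [-3.06, 3.06], [-0.37, 2.12], [-1.25, 1.32], [0.18, 2.47], [-1.1, 4.24], [0.23, 1.98], [-2.94, 2.94]. Speed limits (rad/s): [2.57, 2.57, 3.14, 3.14, 3.14, 3.14, 3.14].

### API

Orientations are given as [roll, pitch, yaw] about the fixed x, y, z axes, in that order (R = Rz(yaw) Ry(pitch) Rx(roll)).
In Python, from cell import * gives the robot as it stands. The module is installed in compiled form; this text tells all that it offers.
- The arm moves only by the tool play_rows, never from a script. Its argument "targets" is a list of rows, each an object with "slide": the shift along the tool's x, y, z in mm, a list of three; "turn": the turn, a rotation vector about the tool's x, y, z in degrees, a list of three; "hand": the finger opening in mm, from 0 to 85.4. A call has 1 to 5 rows; each row shifts and turns the commanded pose from where the row before left it, along the tool's axes as they then stand; what a row does not reach is not made up. A row lasts 1/8 s, in which the tool goes at most 62.5 mm and 10.7 degrees, less where a joint would pass 70% of its speed; a pose out of reach is approached as far as the arm can. A call is refused whole if a number of a shift passes 62.5 or a number of a turn 10.7, either way. A call with a gripper value outside its range is refused whole. The fingers move at their own pace and stop on an object; the grip force is fixed at half the most. Time passes only in rows, so rows that do not move let the fingers close. It gives the time, the measured TCP pose, the force and the opening at its end, in the units of the state.
- read_state(): the state, without advancing time (a new reading comes with each control period).
- get_image(name): name is "scene" or "top" or "wrist"; returns (picture, depth): 384x512x3 uint8, blue, green, red; 384x512 float32, mm along the optical axis (not along the pixel's ray), 0 where there is no reading.
- calibration(name): a dict with "K" (3x3 intrinsics, pixels), "R" (3x3) and "t" (3): a world point X has camera coordinates R X + t. Camera axes: x right, y down, z forward; pixel columns grow to the right and rows downward; lengths in mm; the calibration is good to about 2 mm. A picture is of the moment at which its call begins: read the wrist's pose just before it. calibration takes no time and is no camera call; for the wrist camera it gives the pose at the moment of the call.
- finish_job(): hands the job in, once; it reports no verdict.
The state is a dict: "clock": time; "qpos": joint angles; "qd": joint speeds; "tau": joint torques, N m; "eef_pos": TCP position; "tool_rot": TCP orientation; "force": force on the tool from outside, world axes, zero at the start; "torque": the same for the moment, N m; "width": finger opening in mm.
Only numpy, scipy, OpenCV 4.12 (cv2) and the standard library are available. Lean on these libraries where they do the work, as an engineer would, in place of code of your own. Each camera call takes 0.05 s, during which the arm holds its last target.

### The job

Lift the clear tube off its cradle, tip it slowly, mouth down and low over the shallow tray, and stop as soon as the first of the two battery cells goes over the rim, so that just that one lands in the tray and the other stays in the tube. Then lay the tube back on its cradle with the remaining cell inside it, not sticking out. Don't let a cell fall from a height, and leave the other things on the desk where they are.

Things in the scene. Friction and masses are not known exactly. Their poses are not given: they have to be found in the camera images.
- tube: clear stiff round tube, 180 mm long, 40 mm outside, 32 mm inside, one end closed by a black 5 mm bottom, the other open; 90 g empty. Lies level on the cradle, axis 65 mm above the desk. Origin mid-length on its axis; x along the tube to the open mouth, z up as it lies. Round its middle a grey square collar 44 x 44 mm (flat upright sides across y to grip), 36 mm long, its underside 43 mm above the desk
- tube_mouth (a point): centre of the tube's open mouth, 90 mm from the tube's origin along its x
- cell_front: dark grey round battery cell, 26 mm diameter, 70 mm long, about 95 g, loose in the tube nearer the mouth: the one to tip out. Slides only once the tube tilts mouth-down by 25 to 37 degrees (friction 0.48 to 0.72, not known beforehand, same for both cells; both then slide together). Origin at its middle, x along its axis. At the start its leading end is 20 to 35 mm inside the mouth
- cell_back: a like cell behind it in the tube, against the closed end: the one that must stay. Origin at its middle on its axis, x along its axis. It can be slid back to the closed end by tilting the tube mouth-up
- tray: fixed black shallow open tray, 170 mm along its x, 190 mm along its y, walls 36 mm high and 5 mm thick, floor 5 mm above the desk. Origin at the centre of its underside
- cradle: fixed black cradle: base plate 160 x 90 x 12 mm with two V-shaped saddles, 14 mm thick, 62 mm either side of its middle, open upward and between them free for fingers; tops of the saddles 69 mm above the desk and 76 mm across. Origin at the centre of its underside, x along the tube's lying direction, z up
- cradle_seat (a point): point on the cradle 65 mm above the desk where the middle of the tube lies when seated
- mouse: black computer mouse, 100 x 58 x 32 mm, on a thin mat; bystander
- phone: blue phone lying flat, 150 x 72 x 10 mm; bystander
- carton_a: black carton 90 x 100 x 55 mm; bystander
- carton_b: brown carton 80 x 120 x 40 mm; bystander
- cup: empty clear cup, 84 mm wide, 100 mm high; bystander
- pen_cup: dark steel pen cup 76 mm wide, with pens to 140 mm high; bystander
- thermometer: small white gadget 45 x 75 x 18 mm; bystander
Mind the look-alikes: they are no part of the job. What is shaped like the cradle but orange or purple is not meant.

How it is judged (in metres and radians):
On the way, in this order (a step that is already met when the one before it is completed fails the run):
1. the tube is lifted off the cradle with both cells in it (height (world z) of tube above 0.095 m and distance between each of cell_front, cell_back and tube below 0.085 m), for 0.1 s.
2. the front cell reaches the rim of the tube, which is tilted mouth down, mouth over the tray (angle between tube's own x axis and vertical above 1.85 rad and x of cell_front in the frame of tube above 0.055 m and horizontal distance between tube_mouth and tray below 0.13 m).
3. the front cell lies in the tray and the back cell is still in the tube (x of cell_front in the frame of tray between -0.085 and 0.085 m and y of cell_front in the frame of tray between -0.095 and 0.095 m and height (world z) of cell_front below 0.036 m and distance between cell_back and tube below 0.085 m and linear speed of cell_front below 0.1 m/s), for 0.2 s.
At the end, for the whole second after the job is handed in: Front cell at rest in the tray, below its rim; tube released, level on both saddles (middle within 30 mm of the seat, height within 7 mm, direction within 7 degrees, either way round); back cell at rest in the tube, sticking out no more than 8 mm (x of cell_front in the frame of tray between -0.085 and 0.085 m and y of cell_front in the frame of tray between -0.095 and 0.095 m and height (world z) of cell_front below 0.036 m and x of cell_back in the frame of tube between -0.06 and 0.063 m and distance between cell_back and tube below 0.085 m and horizontal distance between tube and cradle_seat below 0.03 m and height (world z) of tube between 0.058 and 0.072 m and angle between the x axis of tube and the x axis of cradle, either way round below 0.12 rad and angle between tube's own x axis and vertical between 1.47 and 1.67 rad and linear speed of each of tube, cell_back below 0.03 m/s and linear speed of cell_front below 0.05 m/s); the robot touches nothing.
It fails at once if the back cell comes out of the tube (its middle within 5 mm of the mouth or beyond) (distance between cell_back and tube above 0.085 m).
It fails at once if a cell is dropped from a height (faster than 1.5 m/s, about 110 mm of fall) (linear speed of cell_front above 1.5 m/s).
It fails at once if a bystander is moved by more than 30 mm (distance of any of mouse, phone, carton_a, carton_b, cup, pen_cup, thermometer from where it was at the start of the episode above 0.03 m).
It also fails if it takes over 64 s, if anything falls off the work surface, if the arm or the gripper's body presses on something with over 40 N, if the wrist force passes 120 N, or if a joint passes its speed limit or range.

## Working session

There is one attempt and no reset: what is moved stays moved. The work goes in short steps, Python scripts to look and compute and a tool call to move; the robot and the scene stay as the last step left them, time stands still between calls to the robot, and variables do not carry over. Pictures are saved under pics/ and viewed, and the job is handed in when it is done.

Besides the shell and the picture viewer there is one more tool, called after "Call:" as a command line: name --argument value ..., lists and objects as JSON in quotes. play_rows: Moves the arm, as the interface text tells. Its arguments: {"type":"object","properties":{"targets":{"type":"array"}},"required":["targets"]}

```bash
mkdir -p pics; python3 - <<'E'
from cell import *
import cv2,numpy as np
s=read_state();print({k:np.round(v,3).tolist() for k,v in s.items()})
for n in ["scene","top"]:
    im,d=get_image(n);cv2.imwrite(f"pics/{n}0.png",im);np.save(f"{n}0_d.npy",d)
    c=calibration(n);print(n,{k:np.round(v,3).tolist() for k,v in c.items()})
E
```

```text
{'clock': 0.0, 'qpos': [1.227, 0.629, 0.038, 1.518, -0.027, 0.996, -0.02], 'qd': [0.0, -0.001, 0.001, -0.001, 0.002, 0.001, 0.0], 'tau': [0.0, -56.34, 1.227, -19.344, 0.011, 0.011, -0.0], 'eef_pos': [178.1, -624.44, 208.808], 'tool_rot': [3.142, 0.002, -1.293], 'force': [-0.252, 0.205, -0.432], 'torque': [0.046, 0.012, 0.019], 'width': 85.445}
scene {'K': [[465.776, 0.0, 256.407], [0.0, 465.776, 185.751], [0.0, 0.0, 1.0]], 'R': [[0.528, 0.849, 0.015], [0.647, -0.391, -0.654], [-0.55, 0.356, -0.756]], 't': [-252.782, -288.001, 1419.992]}
top {'K': [[492.12, 0.0, 250.123], [0.0, 492.12, 191.713], [0.0, 0.0, 1.0]], 'R': [[0.014, -1.0, 0.008], [-0.983, -0.016, -0.182], [0.182, -0.005, -0.983]], 't': [-36.18, 511.922, 1304.672]}
```

View pics/scene0.png

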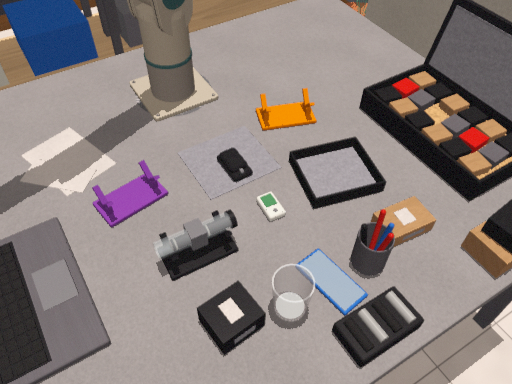

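View pics/top0.png

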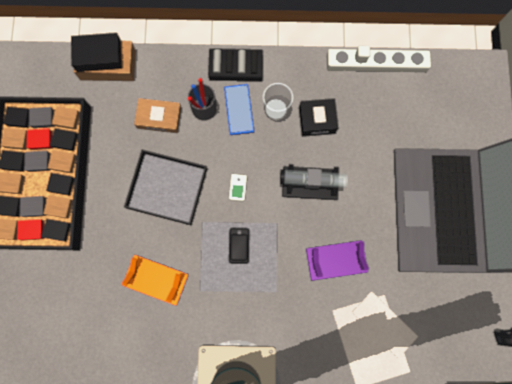

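```bash
cat > h.py <<'E'
import cv2,numpy as np
from cell import *
def ray_z(n,u,v,z,cal=None):
    c=cal or calibration(n);K,R,t=np.array(c["K"]),np.array(c["R"]),np.array(c["t"])
    o=-R.T@t; d=R.T@np.linalg.inv(K)@np.array([u,v,1.]); return o+d*(z-o[2])/d[2]
def cloud(n,d,cal=None):
    c=cal or calibration(n);K,R,t=np.array(c["K"]),np.array(c["R"]),np.array(c["t"])
    v,u=np.mgrid[:d.shape[0],:d.shape[1]]
    p=np.stack([u*d,v*d,d],-1)@np.linalg.inv(K).T
    return (p-t)@R
def proj(n,X,cal=None):
    c=cal or calibration(n);p=np.array(c["R"])@np.array(X)+np.array(c["t"]);q=np.array(c["K"])@p;return q[:2]/q[2]
E
python3 - <<'E'
from h import *
a=cv2.imread("pics/top0.png");b=cv2.imread("pics/scene0.png")
A=cv2.resize(a[140:240,110:370],None,fx=3,fy=3,interpolation=cv2.INTER_CUBIC)
cv2.imwrite("pics/topc.png",A)
B=cv2.resize(b[190:290,140:260],None,fx=6,fy=6,interpolation=cv2.INTER_CUBIC)
cv2.imwrite("pics/scenec.png",B)
P=cloud("top",np.load("top0_d.npy"))
# collar top z~87
for nm,(u0,u1,v0,v1) in {"tube":(270,360,155,205),"tray":(120,215,145,230)}.items():
    s=P[v0:v1,u0:u1].reshape(-1,3); print(nm,np.histogram(s[:,2],bins=np.arange(-10,120,10)))
    if nm=="tray": h=s[(s[:,2]>28)&(s[:,2]<45)]
    else: h=s[s[:,2]>30]
    r=cv2.minAreaRect(h[:,:2].astype(np.float32));print(r, cv2.boxPoints(r))
s=P[155:205,270:360].reshape(-1,3)
h=s[s[:,2]>82];r=cv2.minAreaRect(h[:,:2].astype(np.float32));print("collar",len(h),r,h.mean(0))
h=s[(s[:,2]>6)&(s[:,2]<18)];r=cv2.minAreaRect(h[:,:2].astype(np.float32));print("base",len(h),r)
E
```

```text
tube (array([1128, 1578,  578,    6,    1,    8,   44,  159,  277,  669,   36,
          0]), array([-10,   0,  10,  20,  30,  40,  50,  60,  70,  80,  90, 100, 110]))
((461.0694580078125, -109.86050415039062), (156.64382934570312, 398.94873046875), 44.290531158447266) [[ 265.71362   -21.767094]
 [ 544.29834  -307.33783 ]
 [ 656.4253   -197.95392 ]
 [ 377.84058    87.61682 ]]
tray (array([1559, 5333,  450,  146,  509,   47,    0,    0,    0,    0,    0,
          0]), array([-10,   0,  10,  20,  30,  40,  50,  60,  70,  80,  90, 100, 110]))
((528.3275146484375, 206.87124633789062), (191.85630798339844, 171.192626953125), 76.19599914550781) [[422.31485  134.13712 ]
 [588.56305   93.290344]
 [634.3402   279.60538 ]
 [468.09198  320.45215 ]]
collar 604 ((456.51416015625, -107.67843627929688), (147.14207458496094, 391.7801513671875), 45.17466354370117) [ 541.22566617 -193.98055467  120.02877164]
base 794 ((558.4412841796875, -211.50225830078125), (141.12852478027344, 251.7602081298828), 3.2441699504852295)
```

View pics/topc.png

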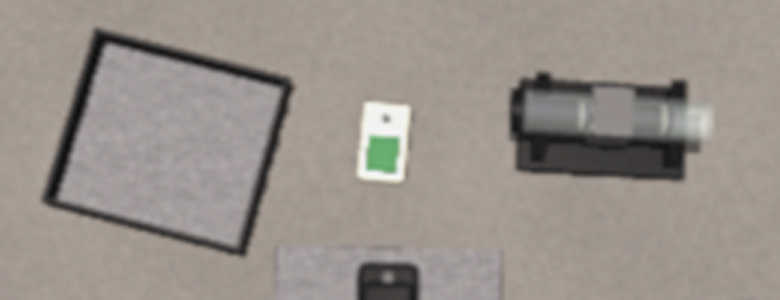

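View pics/scenec.png

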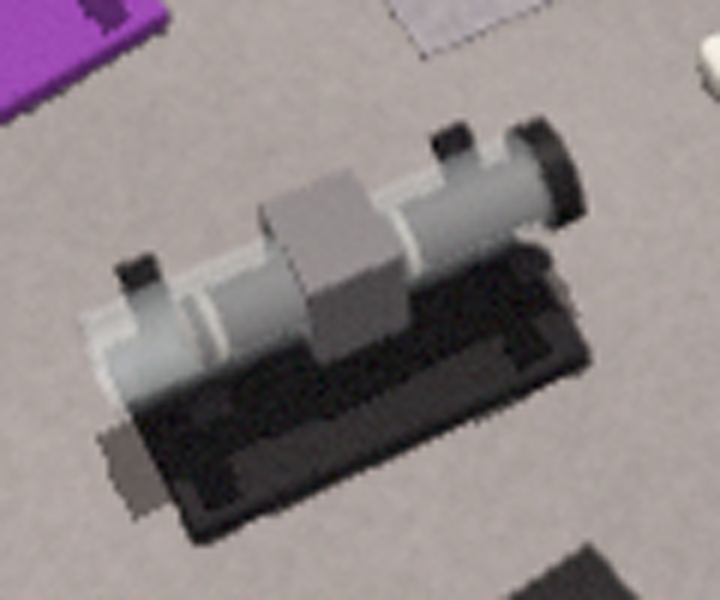

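```bash
python3 - <<'E'
from h import *
P=cloud("top",np.load("top0_d.npy"))
s=P[165:190,304:326].reshape(-1,3)
h=s[(s[:,2]>82)&(s[:,2]<92)]
r=cv2.minAreaRect(h[:,:2].astype(np.float32));print("collar",len(h),r,h.mean(0))
s=P[155:205,270:360].reshape(-1,3)
m=(s[:,2]>6)&(s[:,2]<18)&(s[:,0]>440)&(s[:,0]<640)&(s[:,1]<-80)&(s[:,1]>-340)
print("base rows", [ (round(a),round(b)) for a,b in zip(np.percentile(s[m],[2,98],axis=0)[0],np.percentile(s[m],[2,98],axis=0)[1])])
f=lambda u,v,z:np.round(ray_z("top",110+u/3-.33,140+v/3-.33,z),1)
print("collar corners",[f(u,v,87) for u,v in [(594,88),(634,88),(594,134),(634,134)]])
print("base front edge",f(517,171,12),f(684,179,12))
print("closed end",f(513,90,65),f(513,140,65),"mouth",f(712,105,65),f(712,137,65))
print("bands x front/back",f(664,120,65),f(586,110,65))
g=lambda u,v,z:np.round(ray_z("scene",140+u/6-.4,190+v/6-.4,z),1)
print("scene collar top",[g(u,v,87) for u,v in [(263,208),(345,172),(408,260),(308,295)]])
print("bands scene", g(205,325,65),g(400,235,65), "closed",g(548,172,65),"mouth",g(103,350,65))
for nm,(u,v,z) in dict(th=(238,187,18),mouse=(239,245,30),phone=(239,109,10),pen=(203,102,100)).items(): print(nm,np.round(ray_z("top",u,v,z)))
# organizer heights
for (u,v) in [(60,120),(82,180),(40,150),(90,110)]: print(np.round(P[v,u]))
E
```

```text
collar 269 ((548.5957641601562, -200.6051788330078), (57.474822998046875, 44.25278091430664), 88.76713562011719) [ 548.91567418 -200.7513318    86.55971169]
base rows [(502, 614), (-300, -113), (6, 17)]
collar corners [array([ 569.6, -182.2,   87. ]), array([ 570.2, -218.1,   87. ]), array([ 527.5, -181.9,   87. ]), array([ 528.1, -217.6,   87. ])]
base front edge [ 506.2 -118.6   12. ] [ 501.  -275.4   12. ]
closed end [ 571.7 -111.    65. ] [ 525.3 -111.1   65. ] mouth [ 560.7 -292.3   65. ] [ 530.9 -291.7   65. ]
bands x front/back [ 546.  -248.3   65. ] [ 554.1 -177.5   65. ]
scene collar top [array([ 529.1, -215.1,   87. ]), array([ 529.9, -183.2,   87. ]), array([ 575.4, -181.9,   87. ]), array([ 570.5, -218.2,   87. ])]
bands scene [ 548.6 -249.7   65. ] [ 549.8 -173.2   65. ] closed [ 552.8 -113.5   65. ] mouth [ 539.6 -284.4   65. ]
th [531.   6.  18.]
mouse [367.  -0.  30.]
phone [764.   7.  10.]
pen [749. 104. 100.]
[701. 500.  72.]
[541. 440.  32.]
[621. 558.  47.]
[754. 441.   9.]
```

Call:
play_rows --targets '[{"slide":[-34,-52,0],"turn":[0,0,0],"hand":85},{"slide":[-34,-52,0],"turn":[0,0,0],"hand":85},{"slide":[-34,-52,0],"turn":[0,0,0],"hand":85},{"slide":[-34,-52,0],"turn":[0,0,0],"hand":85},{"slide":[-34,-52,0],"turn":[0,0,0],"hand":85}]'

```text
clock: 0.72
eef_pos: [382.7, -388.6, 209.6]
tool_rot: [3.142, 0.0, -1.293]
force: [0.2, -0.8, 0.7]
width: 85.0
```

Call:
play_rows --targets '[{"slide":[-34,-52,0],"turn":[0,0,0],"hand":85},{"slide":[-34,-52,0],"turn":[0,0,0],"hand":85},{"slide":[-34,-52,0],"turn":[0,0,0],"hand":85},{"slide":[-34,-52,0],"turn":[0,0,0],"hand":85},{"slide":[0,0,0],"turn":[0,0,-10],"hand":85}]'

```text
clock: 1.35
eef_pos: [548.5, -194.7, 209.2]
tool_rot: [-3.138, 0.002, -1.103]
force: [-1.3, -1.3, -0.1]
width: 85.1
```

Call:
play_rows --targets '[{"slide":[0,0,0],"turn":[0,0,-10.5],"hand":85},{"slide":[0,0,0],"turn":[0,0,-10.5],"hand":85},{"slide":[0,0,0],"turn":[0,0,-10.5],"hand":85},{"slide":[0,0,0],"turn":[0,0,-10.5],"hand":85},{"slide":[0,0,0],"turn":[0,0,-10.5],"hand":85}]'

```text
clock: 1.98
eef_pos: [544.1, -202.4, 209.3]
tool_rot: [-3.142, 0.001, -0.196]
force: [0.1, -0.2, -0.2]
width: 84.9
```

Call:
play_rows --targets '[{"slide":[0,0,0],"turn":[0,0,-10],"hand":85},{"slide":[0,0,0],"turn":[0,0,0],"hand":85}]'

```text
clock: 2.22
eef_pos: [544.1, -202.6, 209.3]
tool_rot: [-3.141, 0.001, -0.03]
force: [-1.0, -0.0, 0.5]
width: 85.0
```

```bash
python3 - <<'E'
from h import *
s=read_state();print({k:np.round(v,3).tolist() for k,v in s.items()})
im,d=get_image("wrist");cv2.imwrite("pics/w1.png",im)
c=calibration("wrist");np.save("w1_d.npy",d)
print({k:np.round(v,3).tolist() for k,v in c.items()})
E
```

```text
{'clock': 2.225, 'qpos': [0.523, 0.545, -0.331, 1.71, 0.212, 0.923, 0.077], 'qd': [-0.015, -0.005, 0.022, -0.001, -0.011, -0.003, -0.052], 'tau': [0.17, -49.782, -3.556, -18.012, 0.093, 0.017, 0.503], 'eef_pos': [544.062, -202.573, 209.304], 'tool_rot': [-3.141, 0.001, -0.03], 'force': [-0.959, -0.037, 0.451], 'torque': [-0.004, 0.014, 0.024], 'width': 84.958}
{'K': [[275.002, 0.0, 258.805], [0.0, 275.002, 187.113], [0.0, 0.0, 1.0]], 'R': [[1.0, -0.031, -0.0], [-0.03, -0.959, 0.283], [-0.009, -0.283, -0.959]], 't': [-549.188, -214.053, 326.819]}
```

View pics/w1.png

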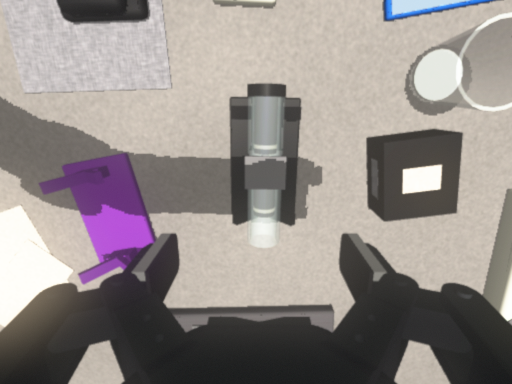

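Call:
play_rows --targets '[{"slide":[0,0,0],"turn":[0,0,10.6],"hand":85},{"slide":[0,0,0],"turn":[0,0,10.6],"hand":85},{"slide":[0,0,0],"turn":[0,0,10.6],"hand":85},{"slide":[0,0,0],"turn":[0,0,10.6],"hand":85},{"slide":[0,0,0],"turn":[0,0,10.6],"hand":85}]'

```text
clock: 2.9
eef_pos: [544.4, -202.3, 209.7]
tool_rot: [3.141, -0.0, -0.962]
force: [0.3, 0.1, 0.4]
width: 84.9
```

Call:
play_rows --targets '[{"slide":[0,0,0],"turn":[0,0,10.6],"hand":85},{"slide":[0,0,0],"turn":[0,0,10.6],"hand":85},{"slide":[0,0,0],"turn":[0,0,10.6],"hand":85},{"slide":[0,0,0],"turn":[0,0,10.6],"hand":85},{"slide":[0,0,0],"turn":[0,0,10.6],"hand":85}]'

```text
clock: 3.52
eef_pos: [544.5, -202.3, 209.8]
tool_rot: [-3.141, -0.0, -1.887]
force: [0.2, 0.0, 0.7]
width: 85.3
```

```bash
python3 - <<'E'
from h import *
s=read_state();print({k:np.round(v,3).tolist() for k,v in s.items()})
E
```

```text
{'clock': 3.525, 'qpos': [0.189, 0.533, 0.182, 1.72, -0.118, 0.899, -1.466], 'qd': [-0.266, 0.022, 0.411, 0.009, -0.267, 0.011, -1.212], 'tau': [1.346, -49.739, 1.843, -18.028, 0.286, -0.016, 1.277], 'eef_pos': [544.472, -202.288, 209.756], 'tool_rot': [-3.141, -0.0, -1.887], 'force': [0.175, 0.018, 0.694], 'torque': [0.042, 0.041, -0.025], 'width': 85.349}
```

Call:
play_rows --targets '[{"slide":[0,0,0],"turn":[0,0,10.6],"hand":85},{"slide":[0,0,0],"turn":[0,0,10.6],"hand":85},{"slide":[0,0,0],"turn":[0,0,10.6],"hand":85},{"slide":[0,0,0],"turn":[0,0,10.6],"hand":85},{"slide":[0,0,0],"turn":[0,0,10.6],"hand":85}]'

```text
clock: 4.15
eef_pos: [544.6, -202.2, 209.8]
tool_rot: [-3.141, 0.0, -2.812]
force: [0.6, -1.1, 0.1]
width: 85.2
```

Call:
play_rows --targets '[{"slide":[0,0,0],"turn":[0,0,10.6],"hand":85},{"slide":[0,0,0],"turn":[0,0,10.2],"hand":85},{"slide":[0,0,0],"turn":[0,0,0],"hand":85}]'

```text
clock: 4.53
eef_pos: [544.5, -202.1, 209.7]
tool_rot: [-3.141, -0.0, 3.118]
force: [0.3, 1.0, 0.0]
width: 85.1
```

```bash
python3 - <<'E'
from h import *
s=read_state();print({k:np.round(v,3).tolist() for k,v in s.items()})
im,d=get_image("wrist");cv2.imwrite("pics/w2.png",im)
c=calibration("wrist");np.save("w2_d.npy",d)
print({k:np.round(v,3).tolist() for k,v in c.items()})
P=cloud("wrist",d,c)
m=(P[...,2]>83)&(P[...,2]<92)&(abs(P[...,0]-548)<40)&(abs(P[...,1]+200)<40)
r=cv2.minAreaRect(P[m][:,:2].astype(np.float32));print(m.sum(),r,P[m].mean(0))
E
```

```text
{'clock': 4.525, 'qpos': [-0.035, 0.581, 0.544, 1.727, -0.36, 0.935, -2.513], 'qd': [0.018, -0.007, -0.027, -0.001, 0.016, -0.004, 0.06], 'tau': [-0.158, -48.308, 7.36, -17.389, -0.086, 0.018, -0.512], 'eef_pos': [544.54, -202.132, 209.651], 'tool_rot': [-3.141, -0.0, 3.118], 'force': [0.313, 1.038, 0.003], 'torque': [-0.021, -0.024, 0.013], 'width': 85.072}
{'K': [[275.002, 0.0, 258.805], [0.0, 275.002, 187.113], [0.0, 0.0, 1.0]], 'R': [[-1.0, 0.022, -0.0], [0.021, 0.959, 0.283], [0.006, 0.283, -0.959]], 't': [548.034, 144.805, 432.757]}
1971 ((549.9860229492188, -199.8211669921875), (79.89229583740234, 43.67649841308594), 88.11306762695312) [ 549.98366312 -200.6766772    86.38881882]
```

View pics/w2.png

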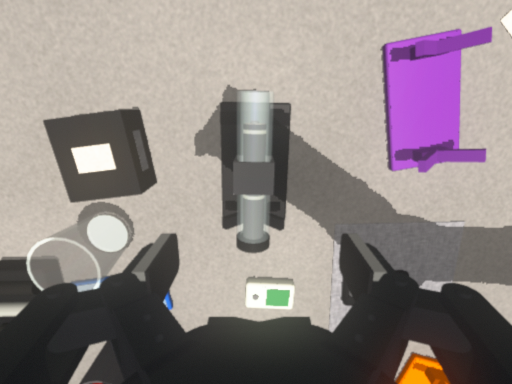

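Call:
play_rows --targets '[{"slide":[-5,2,40],"turn":[0,0,0.5],"hand":85},{"slide":[0,0,50],"turn":[0,0,0],"hand":85},{"slide":[0,0,40],"turn":[0,0,0],"hand":85},{"slide":[0,0,25],"turn":[0,0,0],"hand":85},{"slide":[0,0,8],"turn":[0,0,0],"hand":85}]'

```text
clock: 5.2
eef_pos: [548.6, -200.2, 45.3]
tool_rot: [3.14, -0.002, 3.11]
force: [-0.1, 0.1, 0.2]
width: 84.9
```

Call:
play_rows --targets '[{"slide":[0,0,0],"turn":[0,0,0],"hand":70},{"slide":[0,0,0],"turn":[0,0,0],"hand":55}]'

```text
clock: 5.45
eef_pos: [550.4, -201.1, 48.0]
tool_rot: [-3.141, 0.002, 3.109]
force: [0.4, -0.2, 0.3]
width: 55.4
```

```bash
python3 - <<'E'
from h import *
s=read_state();print({k:np.round(v,3).tolist() for k,v in s.items()})
im,d=get_image("wrist");cv2.imwrite("pics/w3.png",im)
E
```

```text
{'clock': 5.45, 'qpos': [0.054, 0.795, 0.402, 1.839, -0.51, 0.609, -2.401], 'qd': [-0.002, -0.005, 0.001, 0.003, -0.002, -0.001, 0.0], 'tau': [0.046, -54.023, 6.907, -11.433, 0.009, 0.011, 0.003], 'eef_pos': [550.412, -201.053, 47.967], 'tool_rot': [-3.141, 0.002, 3.109], 'force': [0.423, -0.248, 0.32], 'torque': [-0.022, -0.019, -0.04], 'width': 55.416}
```

View pics/w3.png

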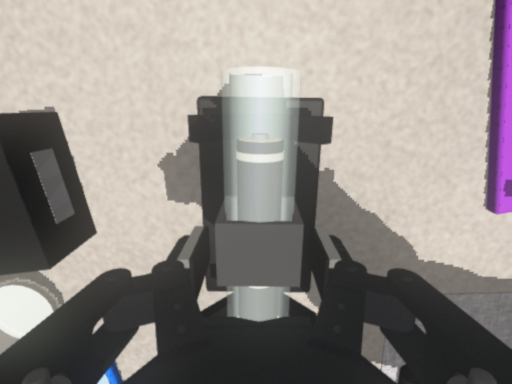

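Call:
play_rows --targets '[{"slide":[0,0,0],"turn":[0,0,0],"hand":40},{"slide":[0,0,0],"turn":[0,0,0],"hand":36},{"slide":[0,0,0],"turn":[0,0,0],"hand":36}]'

```text
clock: 5.88
eef_pos: [550.6, -200.9, 48.1]
tool_rot: [-3.141, 0.003, 3.108]
force: [-0.0, 0.5, 5.5]
width: 42.2
```

Call:
play_rows --targets '[{"slide":[0,0,-10],"turn":[0,0,0],"hand":36},{"slide":[0,0,-20],"turn":[0,0,0],"hand":36},{"slide":[0,0,-25],"turn":[0,0,0],"hand":36},{"slide":[0,0,-25],"turn":[0,0,0],"hand":36},{"slide":[0,0,-10],"turn":[0,0,0],"hand":36}]'

```text
clock: 6.5
eef_pos: [549.9, -200.8, 138.2]
tool_rot: [-3.141, 0.002, 3.109]
force: [0.5, -0.7, -2.8]
width: 42.6
```

```bash
python3 - <<'E'
from h import *
s=read_state();print({k:np.round(v,3).tolist() for k,v in s.items()})
c=calibration("wrist")
im,d=get_image("wrist");cv2.imwrite("pics/w4.png",im)
# tool->cam
R=np.array(c["R"]);t=np.array(c["t"])
from scipy.spatial.transform import Rotation as Ro
Rt=Ro.from_euler('xyz',s["tool_rot"]).as_matrix();p=np.array(s["eef_pos"])
np.savez("cam.npz",R=R@Rt,t=R@p+t,K=c["K"])
print(np.round(R@Rt,3),np.round(R@p+t,1))
E
```

```text
{'clock': 6.5, 'qpos': [-0.004, 0.673, 0.494, 1.786, -0.429, 0.79, -2.469], 'qd': [-0.041, -0.079, 0.054, -0.046, 0.066, 0.155, -0.059], 'tau': [0.12, -52.945, 7.629, -15.596, -0.038, -0.006, 0.027], 'eef_pos': [549.873, -200.839, 138.231], 'tool_rot': [-3.141, 0.002, 3.109], 'force': [0.466, -0.719, -2.774], 'torque': [-0.031, -0.013, -0.051], 'width': 42.618}
[[ 1.     0.     0.   ]
 [-0.     0.959 -0.283]
 [-0.     0.283  0.959]] [ -0.9  22.  177.9]
```

View pics/w4.png

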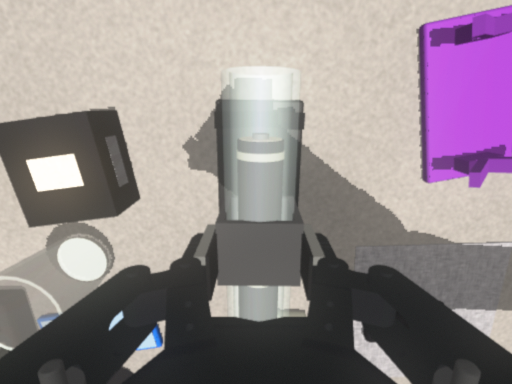

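Call:
play_rows --targets '[{"slide":[0,0,-8],"turn":[0,0,-5],"hand":36},{"slide":[0,0,-4],"turn":[0,0,-9],"hand":36},{"slide":[0,0,0],"turn":[0,0,-10],"hand":36},{"slide":[0,0,0],"turn":[0,0,-10],"hand":36},{"slide":[0,0,0],"turn":[0,0,-10],"hand":36}]'

```text
clock: 7.18
eef_pos: [548.6, -200.2, 147.7]
tool_rot: [3.14, -0.001, -2.401]
force: [0.5, -0.3, -2.4]
width: 42.8
```

Call:
play_rows --targets '[{"slide":[0,0,0],"turn":[0,0,-10],"hand":36},{"slide":[0,0,0],"turn":[0,0,-10],"hand":36},{"slide":[0,0,0],"turn":[0,0,-10],"hand":36},{"slide":[0,0,0],"turn":[0,0,-10],"hand":36},{"slide":[0,0,0],"turn":[0,0,-10],"hand":36}]'

```text
clock: 7.8
eef_pos: [548.6, -200.3, 147.7]
tool_rot: [3.14, 0.001, -1.528]
force: [-0.2, -0.0, -3.8]
width: 42.5
```

Call:
play_rows --targets '[{"slide":[0,0,0],"turn":[0,0,-10],"hand":36},{"slide":[0,0,0],"turn":[0,0,-10],"hand":36},{"slide":[0,0,0],"turn":[0,0,-8],"hand":36},{"slide":[0,0,0],"turn":[0,0,0],"hand":36}]'

```text
clock: 8.3
eef_pos: [548.7, -200.6, 147.8]
tool_rot: [3.141, 0.002, -1.047]
force: [0.5, -0.4, -3.5]
width: 42.7
```

```bash
python3 - <<'E'
from h import *
s=read_state();print({k:np.round(v,3).tolist() for k,v in s.items() if k in("clock","qpos","eef_pos","tool_rot","force")})
E
```

```text
{'clock': 8.3, 'qpos': [0.374, 0.61, -0.111, 1.766, 0.09, 0.772, -0.829], 'eef_pos': [548.654, -200.564, 147.823], 'tool_rot': [3.141, 0.002, -1.047], 'force': [0.535, -0.396, -3.462]}
```

Call:
play_rows --targets '[{"slide":[-12,-3,0],"turn":[0,0,0],"hand":36},{"slide":[-24,-6,0],"turn":[0,0,0],"hand":36},{"slide":[-36,-9,0],"turn":[0,0,0],"hand":36},{"slide":[-40,-11,0],"turn":[0,0,0],"hand":36},{"slide":[-40,-11,0],"turn":[0,0,0],"hand":36}]'

```text
clock: 8.93
eef_pos: [506.9, -46.8, 148.7]
tool_rot: [-3.142, 0.001, -1.046]
force: [2.1, 0.2, -3.1]
width: 42.9
```

Call:
play_rows --targets '[{"slide":[-40,-11,0],"turn":[0,0,0],"hand":36},{"slide":[-40,-11,0],"turn":[0,0,0],"hand":36},{"slide":[-40,-11,0],"turn":[0,0,0],"hand":36},{"slide":[-36,-9,0],"turn":[0,0,0],"hand":36},{"slide":[-28,-6,0],"turn":[0,0,0],"hand":36}]'

```text
clock: 9.55
eef_pos: [455.6, 136.8, 148.8]
tool_rot: [-3.142, 0.001, -1.045]
force: [0.5, 0.1, -3.3]
width: 42.9
```

Call:
play_rows --targets '[{"slide":[-20,-4,0],"turn":[0,0,0],"hand":36},{"slide":[-8,-2,0],"turn":[0,0,0],"hand":36},{"slide":[0,0,0],"turn":[0,0,0],"hand":36}]'

```text
clock: 9.93
eef_pos: [447.8, 161.8, 148.8]
tool_rot: [3.142, -0.0, -1.045]
force: [0.1, -0.5, -2.2]
width: 42.7
```

```bash
cat >> h.py <<'E'
from scipy.spatial.transform import Rotation as Ro
def st():
    s=read_state();R=Ro.from_euler('xyz',s["tool_rot"]).as_matrix();p=np.array(s["eef_pos"])
    f=lambda a:np.round(R@np.array(a)+p,1)
    m=f([0,-90,-17]); lr=f([0,-90,3])
    print("clk",round(float(s["clock"]),2),"q",np.round(s["qpos"],2).tolist(),"tcp",np.round(p,1).tolist(),"tilt",round(float(np.degrees(np.arcsin(-(R@[0,-1,0])[2]))),2),"mouth",m,"lowrim z",lr[2],"center",f([0,0,-17]),"F",np.round(s["force"],1).tolist())
    return R,p
E
python3 - <<'E'
from h import *
st()
im,d=get_image("wrist");cv2.imwrite("pics/w5.png",im)
k=np.load("cam.npz")
for x in (90,80,70,60,50,40,30,20): 
    q=k["K"]@(k["R"]@np.array([0,-x,-27.])+k["t"]);q2=k["K"]@(k["R"]@np.array([0,-x,-17.])+k["t"]); print(x,np.round(q[:2]/q[2]),np.round(q2[:2]/q2[2]))
im,d=get_image("scene");cv2.imwrite("pics/s5.png",im)
E
```

```text
clk 9.93 q [-0.34, 0.48, -0.09, 2.05, 0.07, 0.61, -1.52] tcp [447.8, 161.8, 148.8] tilt 0.0 mouth [525.7 207.  165.8] lowrim z 145.8 center [447.8 161.8 165.8] F [0.1, -0.5, -2.2]
90 [257.  64.] [257.  67.]
80 [257.  87.] [257.  88.]
70 [257. 109.] [257. 109.]
60 [257. 130.] [257. 129.]
50 [257. 151.] [257. 148.]
40 [257. 170.] [257. 166.]
30 [257. 189.] [257. 184.]
20 [257. 207.] [257. 201.]
```

View pics/w5.png

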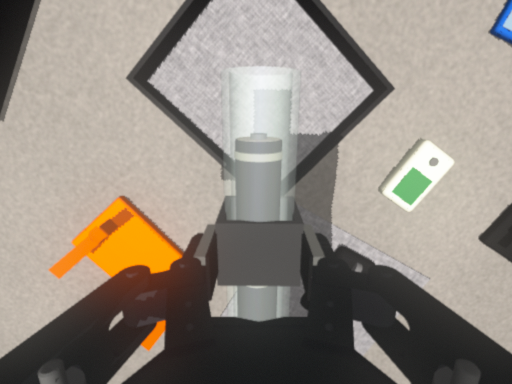

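View pics/s5.png

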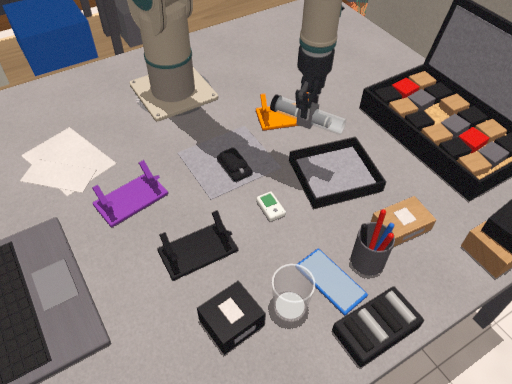

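Call:
play_rows --targets '[{"slide":[0,0,0],"turn":[-3,0,0],"hand":36},{"slide":[0,0,0],"turn":[-6,0,0],"hand":36},{"slide":[0,0,0],"turn":[-6,0,0],"hand":36},{"slide":[0,0,0],"turn":[-5,0,0],"hand":36},{"slide":[0,0,0],"turn":[0,0,0],"hand":36}]'

```text
clock: 10.65
eef_pos: [449.6, 161.3, 147.6]
tool_rot: [2.794, -0.0, -1.047]
force: [0.3, -0.6, -2.4]
width: 42.7
```

```bash
python3 - <<'E'
from h import *
R,p=st()
m=R@[0,-90,-17]+p
for zr in (45,):
    lr=(R@[0,-90,3]+p)
    D=np.array([502-m[0],192-m[1],zr-lr[2]]);print(np.round(R.T@D,1))
E
```

```text
clk 10.65 q [-0.39, 0.66, -0.06, 1.73, 0.07, 1.1, -1.54] tcp [449.6, 161.3, 147.6] tilt 19.94 mouth [527.9 206.5 132.9] lowrim z 114.1 center [454.6 164.2 163.6] F [0.3, -0.6, -2.4]
[-0.4  4.3 75.1]
```

Call:
play_rows --targets '[{"slide":[0,0,8],"turn":[0,0,0],"hand":36},{"slide":[0,1,17],"turn":[0,0,0],"hand":36},{"slide":[0,2,22],"turn":[0,0,0],"hand":36},{"slide":[0,1,19],"turn":[0,0,0],"hand":36},{"slide":[0,0,9],"turn":[0,0,0],"hand":36}]'

```text
clock: 11.28
eef_pos: [421.3, 145.5, 79.3]
tool_rot: [2.791, -0.0, -1.046]
force: [0.0, -0.7, -2.7]
width: 42.4
```

```bash
cat >> h.py <<'E'
def look(i):
    st(); im,d=get_image("wrist"); cv2.imwrite(f"pics/w{i}.png",im)
    c=im[40:240,180:340]; cv2.imwrite(f"pics/wc{i}.png",cv2.resize(c,None,fx=3,fy=3,interpolation=cv2.INTER_CUBIC))
E
python3 - <<'E'
from h import *
look(6)
im,d=get_image("scene");cv2.imwrite("pics/s6.png",cv2.resize(im[40:240,200:420],None,fx=3,fy=3))
E
```

```text
clk 11.28 q [-0.39, 0.73, -0.06, 1.87, 0.09, 0.9, -1.55] tcp [421.3, 145.5, 79.3] tilt 20.06 mouth [499.5 190.7  64.4] lowrim z 45.6 center [426.3 148.4  95.3] F [0.0, -0.7, -2.7]
```

View pics/wc6.png

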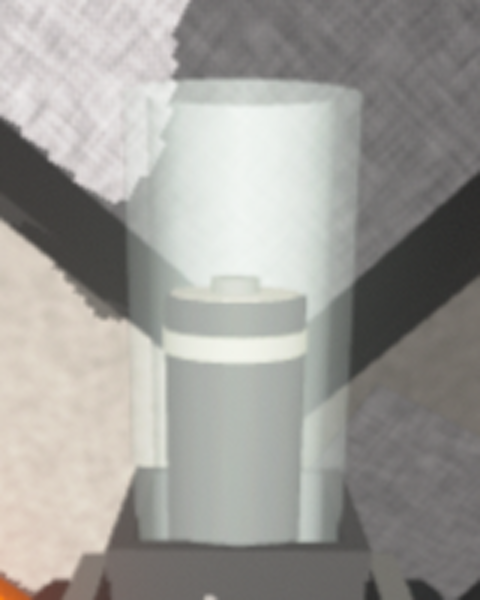

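View pics/s6.png

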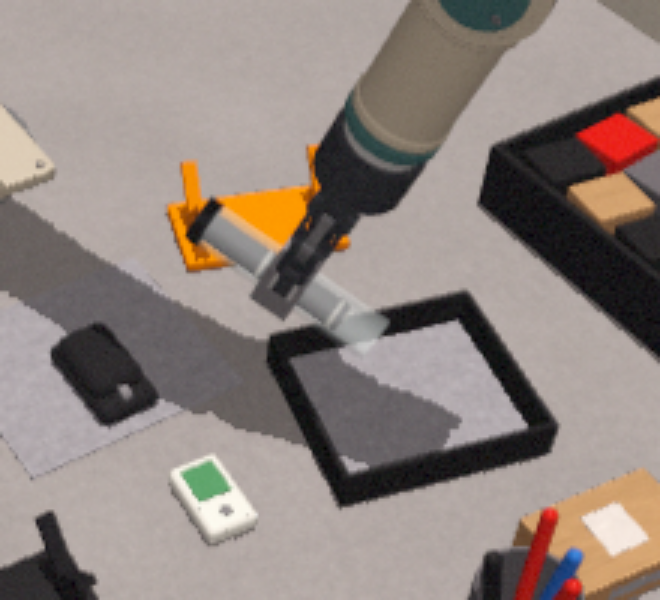

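```bash
cat >> h.py <<'E'
def vx(v):
    k=np.load("cam.npz");xs=np.arange(0,170,.5)
    P=(k["R"]@np.stack([0*xs,-xs,0*xs-24])).T+k["t"];vv=(P@k["K"].T);vv=vv[:,1]/vv[:,2]
    return float(np.interp(-v,-vv,xs))
def track(i):
    st(); im,d=get_image("wrist"); cv2.imwrite(f"pics/w{i}.png",im)
    T=cv2.imread("pics/w6.png")[128:172,232:286]
    m=cv2.matchTemplate(im[20:215,225:293],T,cv2.TM_CCOEFF_NORMED)
    _,s,_,l=cv2.minMaxLoc(m); v=l[1]+20+10
    print("score",round(s,2),"lead v",v,"lead x",round(vx(v),1))
E
python3 - <<'E'
from h import *
T=cv2.imread("pics/w6.png")
im=T
m=cv2.matchTemplate(im[20:215,225:293],T[128:172,232:286],cv2.TM_CCOEFF_NORMED);print(cv2.minMaxLoc(m),vx(138))
E
```

```text
(-0.48525363206863403, 0.9999968409538269, (7, 14), (7, 108)) 55.93834670329646
```

Call:
play_rows --targets '[{"slide":[0,0,0],"turn":[-2,0,0],"hand":36},{"slide":[0,0,0],"turn":[-2,0,0],"hand":36}]'

```text
clock: 11.62
eef_pos: [423.5, 146.9, 80.4]
tool_rot: [2.724, -0.0, -1.045]
force: [-0.0, 0.6, -3.7]
width: 42.5
```

```bash
python3 -c "
from h import *
track(7)"
```

```text
clk 11.62 q [-0.39, 0.76, -0.06, 1.8, 0.09, 1.0, -1.55] tcp [423.5, 146.9, 80.4] tilt 23.92 mouth [500.7 191.6  59.4] lowrim z 41.2 center [429.5 150.4  95.9] F [-0.0, 0.6, -3.7]
score 0.98 lead v 138 lead x 55.9
```

Call:
play_rows --targets '[{"slide":[0,0,0],"turn":[-1,0,0],"hand":36}]'

```text
clock: 11.8
eef_pos: [423.1, 146.8, 80.1]
tool_rot: [2.706, -0.0, -1.045]
force: [-0.0, 0.0, -2.6]
width: 42.9
```

```bash
python3 -c "
from h import *
track(8)"
```

```text
clk 11.8 q [-0.4, 0.77, -0.05, 1.78, 0.09, 1.02, -1.55] tcp [423.1, 146.8, 80.1] tilt 24.95 mouth [499.9 191.3  57.5] lowrim z 39.4 center [429.3 150.4  95.5] F [-0.0, 0.0, -2.6]
score 0.99 lead v 137 lead x 56.4
```

Call:
play_rows --targets '[{"slide":[0,0,0],"turn":[-1,0,0],"hand":36}]'

```text
clock: 11.98
eef_pos: [422.7, 146.5, 80.0]
tool_rot: [2.688, -0.0, -1.045]
force: [-0.8, 0.1, -2.9]
width: 42.7
```

```bash
python3 -c "
from h import *
track(9)"
```

```text
clk 11.97 q [-0.4, 0.79, -0.05, 1.77, 0.08, 1.05, -1.55] tcp [422.7, 146.5, 80.0] tilt 26.01 mouth [499.1 190.8  55.8] lowrim z 37.8 center [429.1 150.3  95.3] F [-0.8, 0.1, -2.9]
score 0.98 lead v 137 lead x 56.4
```

Call:
play_rows --targets '[{"slide":[0,0,0],"turn":[-1,0,0],"hand":36}]'

```text
clock: 12.15
eef_pos: [422.6, 146.5, 79.8]
tool_rot: [2.67, -0.0, -1.045]
force: [-1.0, 0.6, -2.5]
width: 43.0
```

```bash
python3 -c "
from h import *
track(10)"
```

```text
clk 12.15 q [-0.4, 0.8, -0.05, 1.75, 0.08, 1.07, -1.55] tcp [422.6, 146.5, 79.8] tilt 27.05 mouth [498.6 190.6  54. ] lowrim z 36.2 center [429.3 150.4  94.9] F [-1.0, 0.6, -2.5]
score 0.97 lead v 136 lead x 56.9
```

Call:
play_rows --targets '[{"slide":[0,0,0],"turn":[-1,0,0],"hand":36}]'

```text
clock: 12.32
eef_pos: [422.6, 146.6, 79.7]
tool_rot: [2.652, -0.0, -1.045]
force: [-0.4, 1.0, -1.8]
width: 42.9
```

```bash
python3 -c "
from h import *
track(11)"
```

```text
clk 12.32 q [-0.4, 0.81, -0.05, 1.74, 0.08, 1.09, -1.55] tcp [422.6, 146.6, 79.7] tilt 28.05 mouth [498.2 190.4  52.4] lowrim z 34.7 center [429.5 150.6  94.7] F [-0.4, 1.0, -1.8]
score 0.98 lead v 136 lead x 56.9
```

Call:
play_rows --targets '[{"slide":[0,0,-1],"turn":[-1,0,0],"hand":36}]'

```text
clock: 12.5
eef_pos: [423.0, 146.8, 80.6]
tool_rot: [2.634, -0.0, -1.045]
force: [0.1, 0.5, -3.2]
width: 43.1
```

```bash
python3 -c "
from h import *
track(12)"
```

```text
clk 12.5 q [-0.4, 0.82, -0.05, 1.72, 0.08, 1.12, -1.55] tcp [423.0, 146.8, 80.6] tilt 29.06 mouth [498.2 190.4  51.7] lowrim z 34.3 center [430.2 150.9  95.5] F [0.1, 0.5, -3.2]
score 0.97 lead v 136 lead x 56.9
```

Call:
play_rows --targets '[{"slide":[0,0,-1],"turn":[-1,0,0],"hand":36}]'

```text
clock: 12.68
eef_pos: [423.5, 147.1, 81.5]
tool_rot: [2.617, -0.0, -1.045]
force: [0.3, 0.2, -2.6]
width: 42.6
```

```bash
python3 -c "
from h import *
track(13)"
```

```text
clk 12.68 q [-0.4, 0.83, -0.05, 1.7, 0.08, 1.14, -1.55] tcp [423.5, 147.1, 81.5] tilt 30.06 mouth [498.2 190.4  51.2] lowrim z 33.9 center [430.8 151.3  96.2] F [0.3, 0.2, -2.6]
score 0.97 lead v 135 lead x 57.4
```

Call:
play_rows --targets '[{"slide":[0,0,-1],"turn":[-1,0,0],"hand":36}]'

```text
clock: 12.85
eef_pos: [423.9, 147.3, 82.4]
tool_rot: [2.6, -0.0, -1.045]
force: [0.2, 0.3, -3.0]
width: 42.9
```

```bash
python3 -c "
from h import *
track(14)"
```

```text
clk 12.85 q [-0.41, 0.84, -0.05, 1.68, 0.08, 1.17, -1.55] tcp [423.9, 147.3, 82.4] tilt 31.06 mouth [498.2 190.4  50.5] lowrim z 33.4 center [431.5 151.7  96.9] F [0.2, 0.3, -3.0]
score 0.97 lead v 133 lead x 58.4
```

Call:
play_rows --targets '[{"slide":[0,0,-1],"turn":[-1,0,0],"hand":36}]'

```text
clock: 13.02
eef_pos: [424.3, 147.6, 83.2]
tool_rot: [2.582, -0.0, -1.045]
force: [-0.5, 0.3, -2.4]
width: 42.9
```

```bash
python3 -c "
from h import *
track(15)"
```

```text
clk 13.03 q [-0.41, 0.85, -0.05, 1.67, 0.08, 1.19, -1.55] tcp [424.3, 147.6, 83.2] tilt 32.06 mouth [498.1 190.4  49.9] lowrim z 32.9 center [432.1 152.1  97.6] F [-0.5, 0.3, -2.4]
score 0.98 lead v 130 lead x 59.9
```

Call:
play_rows --targets '[{"slide":[0,0,0],"turn":[0,0,0],"hand":36}]'

```text
clock: 13.2
eef_pos: [424.5, 147.7, 83.0]
tool_rot: [2.583, -0.0, -1.045]
force: [-0.3, -0.7, -3.0]
width: 42.7
```

```bash
python3 -c "
from h import *
track(16)"
```

```text
clk 13.2 q [-0.41, 0.85, -0.05, 1.67, 0.08, 1.19, -1.55] tcp [424.5, 147.7, 83.0] tilt 32.01 mouth [498.3 190.5  49.7] lowrim z 32.7 center [432.3 152.2  97.4] F [-0.3, -0.7, -3.0]
score 0.94 lead v 122 lead x 63.8
```

Call:
play_rows --targets '[{"slide":[0,0,0],"turn":[0,0,0],"hand":36}]'

```text
clock: 13.38
eef_pos: [424.3, 147.6, 83.1]
tool_rot: [2.583, -0.0, -1.045]
force: [-0.2, 0.3, -2.4]
width: 42.7
```

```bash
python3 -c "
from h import *
track(17)"
```

```text
clk 13.38 q [-0.41, 0.85, -0.05, 1.67, 0.08, 1.19, -1.55] tcp [424.3, 147.6, 83.1] tilt 32.01 mouth [498.1 190.4  49.9] lowrim z 32.9 center [432.1 152.1  97.6] F [-0.2, 0.3, -2.4]
score 0.89 lead v 115 lead x 67.2
```

Call:
play_rows --targets '[{"slide":[0,0,0],"turn":[0,0,0],"hand":36}]'

```text
clock: 13.55
eef_pos: [424.4, 147.6, 83.2]
tool_rot: [2.583, 0.0, -1.045]
force: [-0.4, -0.1, -2.7]
width: 42.4
```

```bash
python3 -c "
from h import *
track(18)"
```

```text
clk 13.55 q [-0.41, 0.85, -0.05, 1.67, 0.08, 1.19, -1.55] tcp [424.4, 147.6, 83.2] tilt 31.99 mouth [498.2 190.5  49.9] lowrim z 32.9 center [432.2 152.2  97.6] F [-0.4, -0.1, -2.7]
score 0.88 lead v 113 lead x 68.1
```

View pics/w18.png

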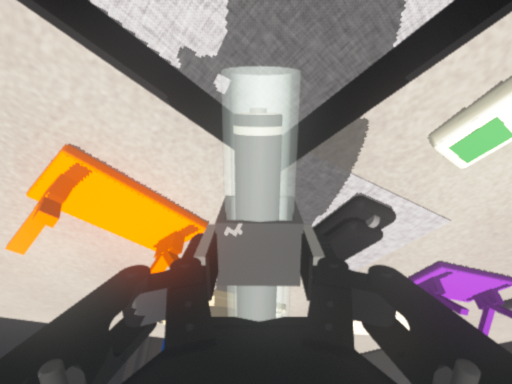

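Call:
play_rows --targets '[{"slide":[0,0,0],"turn":[-0.5,0,0],"hand":36}]'

```text
clock: 13.72
eef_pos: [424.4, 147.6, 83.3]
tool_rot: [2.574, -0.0, -1.045]
force: [0.1, 0.1, -2.5]
width: 42.9
```

```bash
python3 -c "
from h import *
track(19)"
```

```text
clk 13.72 q [-0.41, 0.85, -0.05, 1.66, 0.08, 1.2, -1.55] tcp [424.4, 147.6, 83.3] tilt 32.52 mouth [497.9 190.2  49.2] lowrim z 32.4 center [432.3 152.2  97.6] F [0.1, 0.1, -2.5]
score 0.88 lead v 113 lead x 68.1
```

Call:
play_rows --targets '[{"slide":[0,0,0],"turn":[0,0,0],"hand":36}]'

```text
clock: 13.9
eef_pos: [424.5, 147.7, 83.0]
tool_rot: [2.574, 0.0, -1.045]
force: [-1.1, -0.4, -3.5]
width: 42.7
```

```bash
python3 -c "
from h import *
track(20)"
```

```text
clk 13.9 q [-0.41, 0.85, -0.05, 1.66, 0.08, 1.2, -1.55] tcp [424.5, 147.7, 83.0] tilt 32.51 mouth [498.  190.4  49. ] lowrim z 32.1 center [432.4 152.3  97.3] F [-1.1, -0.4, -3.5]
score 0.86 lead v 108 lead x 70.5
```

Call:
play_rows --targets '[{"slide":[0,0,0],"turn":[0,0,0],"hand":36}]'

```text
clock: 14.08
eef_pos: [424.4, 147.6, 83.1]
tool_rot: [2.574, -0.0, -1.045]
force: [-0.3, 0.5, -3.1]
width: 42.5
```

```bash
python3 -c "
from h import *
track(21)"
```

```text
clk 14.07 q [-0.41, 0.85, -0.05, 1.66, 0.08, 1.2, -1.55] tcp [424.4, 147.6, 83.1] tilt 32.5 mouth [498.  190.3  49.1] lowrim z 32.2 center [432.3 152.2  97.4] F [-0.3, 0.5, -3.1]
score 0.84 lead v 100 lead x 74.3
```

View pics/w21.png

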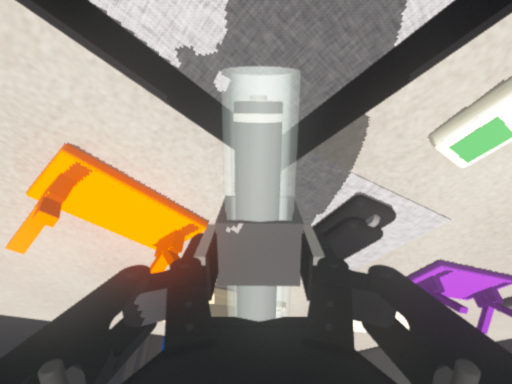

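Call:
play_rows --targets '[{"slide":[0,0,0],"turn":[0,0,0],"hand":36}]'

```text
clock: 14.25
eef_pos: [424.4, 147.6, 83.1]
tool_rot: [2.574, -0.0, -1.045]
force: [-0.3, -1.3, -2.1]
width: 42.8
```

```bash
python3 -c "
from h import *
track(22)"
```

```text
clk 14.25 q [-0.41, 0.85, -0.05, 1.66, 0.08, 1.2, -1.55] tcp [424.4, 147.6, 83.1] tilt 32.5 mouth [498.  190.3  49.1] lowrim z 32.2 center [432.3 152.2  97.5] F [-0.3, -1.3, -2.1]
score 0.83 lead v 90 lead x 78.9
```

Call:
play_rows --targets '[{"slide":[0,0,0],"turn":[0,0,0],"hand":36}]'

```text
clock: 14.42
eef_pos: [424.4, 147.7, 83.1]
tool_rot: [2.574, -0.0, -1.045]
force: [-0.6, 0.3, -2.6]
width: 42.4
```

```bash
python3 -c "
from h import *
track(23)"
```

```text
clk 14.43 q [-0.41, 0.85, -0.05, 1.66, 0.08, 1.2, -1.55] tcp [424.4, 147.7, 83.1] tilt 32.5 mouth [498.  190.3  49.1] lowrim z 32.2 center [432.3 152.3  97.5] F [-0.6, 0.3, -2.6]
score 0.72 lead v 77 lead x 84.7
```

View pics/w23.png

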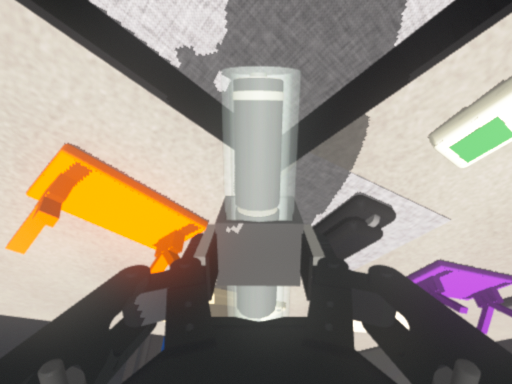

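Call:
play_rows --targets '[{"slide":[0,0,0],"turn":[0,0,0],"hand":36}]'

```text
clock: 14.6
eef_pos: [424.4, 147.7, 83.1]
tool_rot: [2.574, 0.0, -1.045]
force: [-0.5, -0.2, -3.2]
width: 42.7
```

```bash
python3 -c "
from h import *
look(24)"
```

```text
clk 14.6 q [-0.41, 0.85, -0.05, 1.66, 0.08, 1.2, -1.55] tcp [424.4, 147.7, 83.1] tilt 32.5 mouth [498.  190.3  49.1] lowrim z 32.2 center [432.3 152.3  97.4] F [-0.5, -0.2, -3.2]
```

View pics/w24.png

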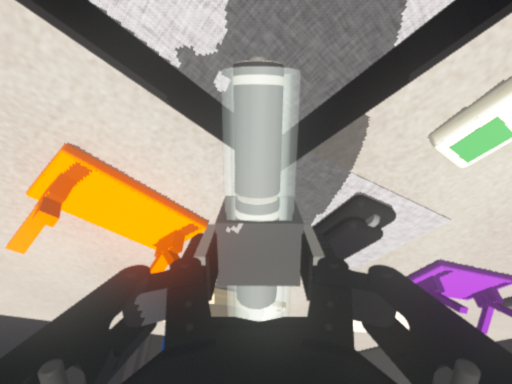

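Call:
play_rows --targets '[{"slide":[0,0,0],"turn":[0,0,0],"hand":36}]'

```text
clock: 14.78
eef_pos: [424.4, 147.6, 83.1]
tool_rot: [2.574, 0.0, -1.045]
force: [1.0, -0.4, -2.8]
width: 42.4
```

```bash
python3 -c "
from h import *
look(25)"
```

```text
clk 14.78 q [-0.41, 0.85, -0.05, 1.66, 0.08, 1.2, -1.55] tcp [424.4, 147.6, 83.1] tilt 32.5 mouth [497.9 190.3  49.1] lowrim z 32.2 center [432.3 152.2  97.4] F [1.0, -0.4, -2.8]
```

View pics/w25.png

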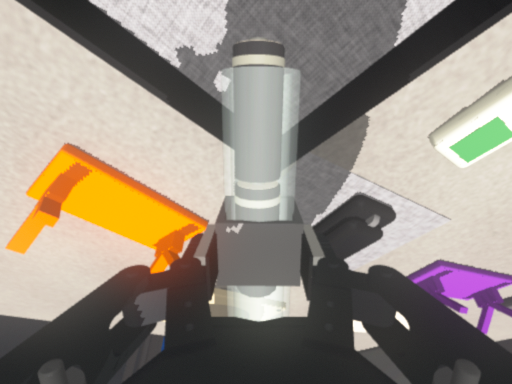

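Call:
play_rows --targets '[{"slide":[0,0,0],"turn":[0.3,0,0],"hand":36}]'

```text
clock: 14.95
eef_pos: [424.5, 147.7, 83.0]
tool_rot: [2.58, -0.0, -1.045]
force: [-0.2, 1.3, -3.0]
width: 43.0
```

```bash
python3 -c "
from h import *
look(26)"
```

```text
clk 14.95 q [-0.41, 0.85, -0.05, 1.66, 0.08, 1.19, -1.55] tcp [424.5, 147.7, 83.0] tilt 32.19 mouth [498.2 190.4  49.5] lowrim z 32.6 center [432.3 152.2  97.4] F [-0.2, 1.3, -3.0]
```

View pics/w26.png

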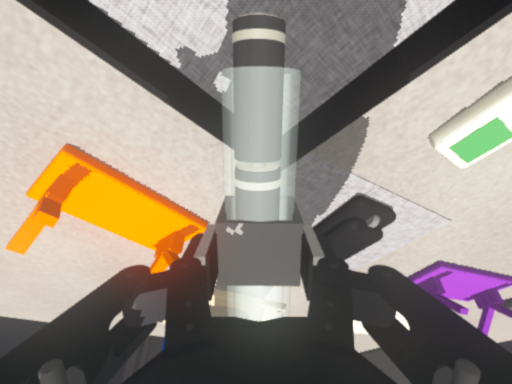

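Call:
play_rows --targets '[{"slide":[0,0,0],"turn":[0.3,0,0],"hand":36}]'

```text
clock: 15.12
eef_pos: [424.4, 147.6, 83.1]
tool_rot: [2.585, -0.0, -1.045]
force: [0.5, -0.3, -3.2]
width: 42.6
```

```bash
python3 -c "
from h import *
look(27)"
```

```text
clk 15.12 q [-0.41, 0.84, -0.05, 1.67, 0.08, 1.19, -1.55] tcp [424.4, 147.6, 83.1] tilt 31.89 mouth [498.3 190.5  50. ] lowrim z 33.0 center [432.2 152.1  97.5] F [0.5, -0.3, -3.2]
```

View pics/w27.png

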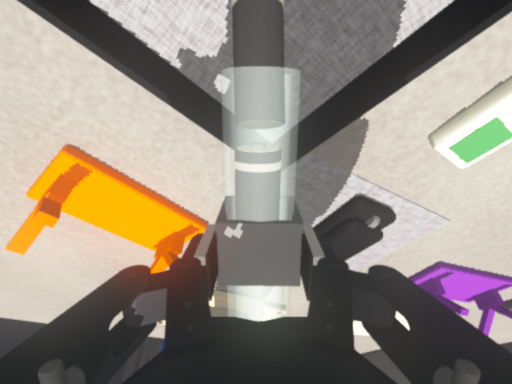

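Call:
play_rows --targets '[{"slide":[0,0,0],"turn":[5,0,0],"hand":36}]'

```text
clock: 15.3
eef_pos: [425.0, 148.3, 82.0]
tool_rot: [2.674, 0.0, -1.045]
force: [-1.3, -0.3, -1.7]
width: 42.8
```

```bash
python3 -c "
from h import *
look(28)"
```

```text
clk 15.3 q [-0.4, 0.79, -0.05, 1.75, 0.08, 1.07, -1.55] tcp [425.0, 148.3, 82.0] tilt 26.8 mouth [501.1 192.5  56.6] lowrim z 38.8 center [431.7 152.1  97.2] F [-1.3, -0.3, -1.7]
```

View pics/w28.png

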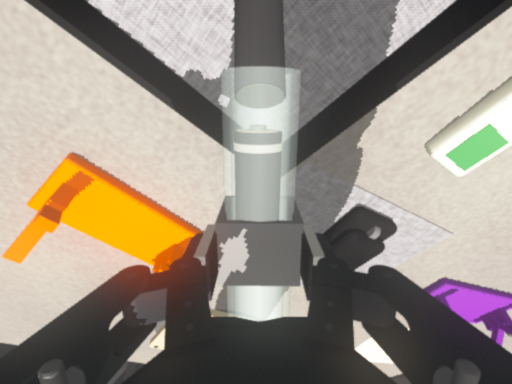

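Call:
play_rows --targets '[{"slide":[0,0,0],"turn":[3,0,0],"hand":36}]'

```text
clock: 15.48
eef_pos: [424.5, 147.7, 83.2]
tool_rot: [2.725, -0.0, -1.045]
force: [0.3, 0.6, -2.3]
width: 42.3
```

```bash
python3 -c "
from h import *
look(29)
im,d=get_image('scene');cv2.imwrite('pics/s29.png',cv2.resize(im[80:220,240:400],None,fx=4,fy=4))"
```

```text
clk 15.47 q [-0.39, 0.76, -0.06, 1.79, 0.09, 1.01, -1.55] tcp [424.5, 147.7, 83.2] tilt 23.86 mouth [501.7 192.4  62.4] lowrim z 44.1 center [430.5 151.1  98.8] F [0.3, 0.6, -2.3]
```

View pics/w29.png

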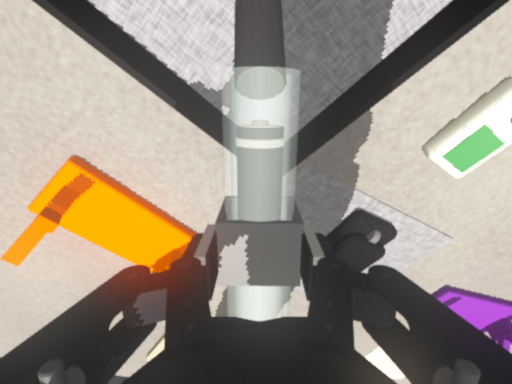

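View pics/s29.png

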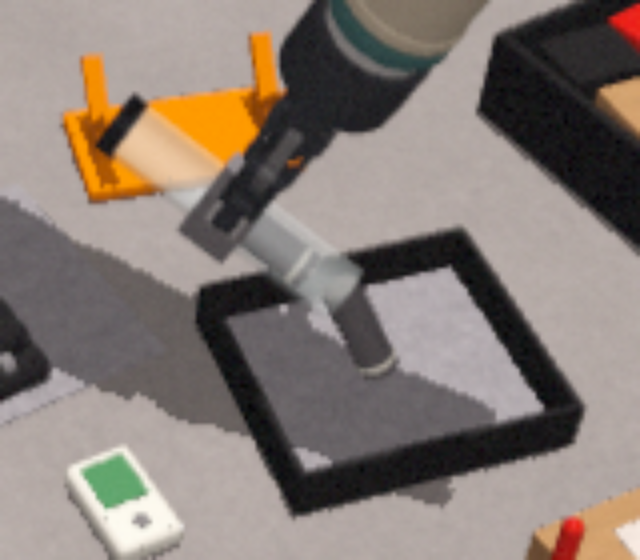

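Call:
play_rows --targets '[{"slide":[0,4,0],"turn":[0,0,0],"hand":36},{"slide":[0,6,0],"turn":[0,0,0],"hand":36}]'

```text
clock: 15.82
eef_pos: [416.5, 143.1, 87.0]
tool_rot: [2.724, 0.0, -1.045]
force: [-0.9, -0.6, -1.8]
width: 42.5
```

```bash
python3 -c "
from h import *
look(30)"
```

```text
clk 15.82 q [-0.39, 0.75, -0.06, 1.82, 0.09, 1.0, -1.55] tcp [416.5, 143.1, 87.0] tilt 23.95 mouth [493.6 187.9  66. ] lowrim z 47.7 center [422.4 146.6 102.5] F [-0.9, -0.6, -1.8]
```

View pics/w30.png

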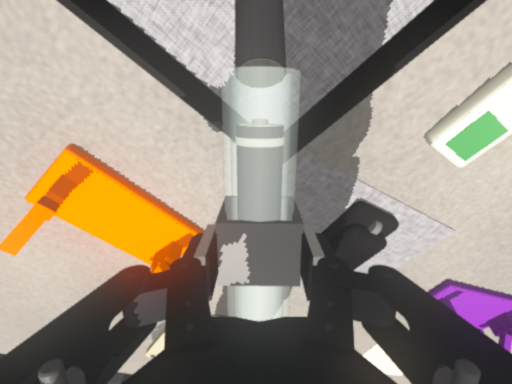

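Back cell is holding (lead at v≈125, x≈61); the front cell's tail is nearly out of the rim. Retract further.

Call:
play_rows --targets '[{"slide":[0,6,0],"turn":[0,0,0],"hand":36},{"slide":[0,6,0],"turn":[0,0,0],"hand":36},{"slide":[0,5,0],"turn":[0,0,0],"hand":36}]'

```text
clock: 16.25
eef_pos: [402.6, 135.0, 94.2]
tool_rot: [2.724, -0.0, -1.045]
force: [-0.1, 0.4, -2.8]
width: 42.4
```

```bash
python3 -c "
from h import *
look(31)
im,d=get_image('scene');cv2.imwrite('pics/s31.png',cv2.resize(im[80:220,240:400],None,fx=4,fy=4))"
```

```text
clk 16.25 q [-0.39, 0.72, -0.06, 1.86, 0.09, 0.98, -1.55] tcp [402.6, 135.0, 94.2] tilt 23.92 mouth [479.7 179.7  73.3] lowrim z 55.0 center [408.6 138.4 109.8] F [-0.1, 0.4, -2.8]
```

View pics/w31.png

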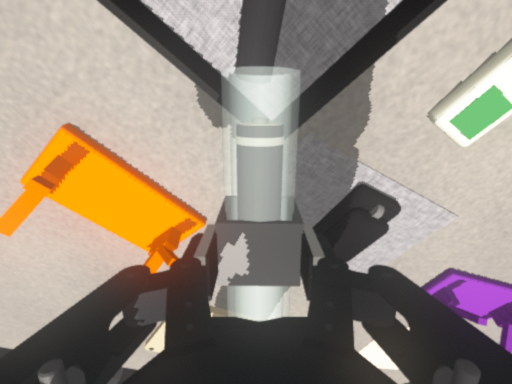

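View pics/s31.png

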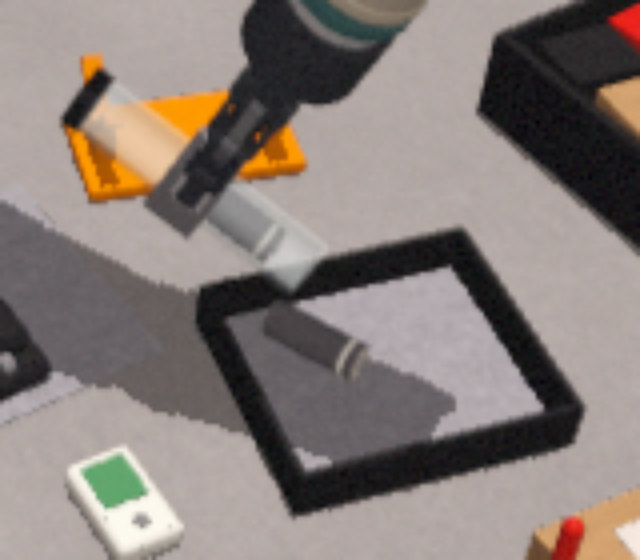

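Call:
play_rows --targets '[{"slide":[0,0,-5],"turn":[3,0,0],"hand":36},{"slide":[0,0,-10],"turn":[6,0,0],"hand":36},{"slide":[0,0,-15],"turn":[6,0,0],"hand":36},{"slide":[0,0,-15],"turn":[6,0,0],"hand":36},{"slide":[0,0,-10],"turn":[3,0,0],"hand":36}]'

```text
clock: 16.98
eef_pos: [413.0, 140.9, 148.2]
tool_rot: [-3.138, -0.0, -1.045]
force: [0.4, -0.3, -1.6]
width: 42.5
```

Call:
play_rows --targets '[{"slide":[0,0,0],"turn":[0,0,0],"hand":36}]'

```text
clock: 17.1
eef_pos: [413.2, 140.9, 148.1]
tool_rot: [-3.139, -0.0, -1.046]
force: [-0.1, 0.9, -2.4]
width: 42.9
```

```bash
python3 -c "
from h import *
R,p=st();s=read_state();print(s['tool_rot'])
D=np.array([549.6,-200.5,150])-p;print(np.round(R.T@D,1))"
```

```text
clk 17.1 q [-0.33, 0.43, -0.09, 2.15, 0.07, 0.56, -1.52] tcp [413.2, 140.9, 148.1] tilt -0.12 mouth [491.  186.  165.2] lowrim z 145.2 center [413.2 140.9 165.1] F [-0.1, 0.9, -2.4]
[-3.13948188e+00 -3.52990104e-04 -1.04571611e+00]
[363.8  53.1  -1.9]
```

Call:
play_rows --targets '[{"slide":[12,2,0],"turn":[0,0,0],"hand":36},{"slide":[24,4,0],"turn":[0,0,0],"hand":36},{"slide":[36,5,0],"turn":[0,0,0],"hand":36},{"slide":[40,6,0],"turn":[0,0,0],"hand":36},{"slide":[40,6,0],"turn":[0,0,0],"hand":36}]'

```text
clock: 17.73
eef_pos: [470.9, -3.5, 146.4]
tool_rot: [-3.141, 0.0, -1.045]
force: [-0.3, 0.7, -2.0]
width: 42.3
```

Call:
play_rows --targets '[{"slide":[40,6,0],"turn":[0,0,0],"hand":36},{"slide":[40,6,0],"turn":[0,0,0],"hand":36},{"slide":[40,6,0],"turn":[0,0,0],"hand":36},{"slide":[40,6,0],"turn":[0,0,0],"hand":36},{"slide":[30,4,0],"turn":[0,0,0],"hand":36}]'

```text
clock: 18.35
eef_pos: [541.4, -183.3, 145.9]
tool_rot: [3.142, 0.0, -1.047]
force: [0.1, 0.4, -2.3]
width: 43.1
```

Call:
play_rows --targets '[{"slide":[16,2,0],"turn":[0,0,0],"hand":36},{"slide":[6,0,0],"turn":[0,0,5],"hand":36},{"slide":[0,0,0],"turn":[0,0,10],"hand":36},{"slide":[0,0,0],"turn":[0,0,10],"hand":36},{"slide":[0,0,0],"turn":[0,0,10],"hand":36}]'

```text
clock: 18.98
eef_pos: [550.2, -199.2, 146.4]
tool_rot: [3.141, 0.002, -1.661]
force: [0.2, 0.2, -1.8]
width: 42.3
```

Call:
play_rows --targets '[{"slide":[0,0,0],"turn":[0,0,10],"hand":36},{"slide":[0,0,0],"turn":[0,0,10],"hand":36},{"slide":[0,0,0],"turn":[0,0,10],"hand":36},{"slide":[0,0,0],"turn":[0,0,10],"hand":36},{"slide":[0,0,0],"turn":[0,0,10],"hand":36}]'

```text
clock: 19.6
eef_pos: [550.3, -199.0, 146.4]
tool_rot: [3.14, 0.001, -2.533]
force: [0.6, -0.2, -1.5]
width: 42.3
```

Call:
play_rows --targets '[{"slide":[0,0,0],"turn":[0,0,10],"hand":36},{"slide":[0,0,0],"turn":[0,0,10],"hand":36},{"slide":[0,0,0],"turn":[0,0,10],"hand":36},{"slide":[0,0,0],"turn":[0,0,7],"hand":36},{"slide":[0,0,0],"turn":[0,0,0],"hand":36}]'

```text
clock: 20.23
eef_pos: [550.4, -199.0, 146.4]
tool_rot: [3.14, -0.0, 3.112]
force: [0.5, 1.2, -1.3]
width: 42.8
```

```bash
python3 -c "
from h import *
look(40);R,p=st();s=read_state();print(s['tool_rot'],s['torque'])
D=np.array([550.0,-200.9,48.5])-p;print(np.round(R.T@D,1))"
```

```text
clk 20.23 q [-0.01, 0.66, 0.5, 1.78, -0.42, 0.81, -2.48] tcp [550.4, -199.0, 146.4] tilt 0.08 mouth [ 547.7 -289.   163.3] lowrim z 143.3 center [ 550.4 -199.1  163.4] F [0.5, 1.2, -1.3]
clk 20.27 q [-0.01, 0.66, 0.5, 1.78, -0.42, 0.81, -2.48] tcp [550.4, -199.2, 146.6] tilt 0.08 mouth [ 547.8 -289.2  163.4] lowrim z 143.4 center [ 550.4 -199.2  163.6] F [0.5, 0.3, -1.7]
[3.14013994e+00 2.19037036e-04 3.11230568e+00] [-0.01756341 -0.00985416  0.01213603]
[ 0.4 -1.9 98.1]
```

View pics/w40.png

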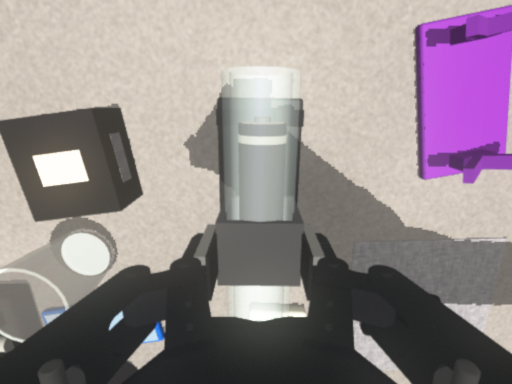

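Call:
play_rows --targets '[{"slide":[0,-1,12],"turn":[0,0,0],"hand":36},{"slide":[0,-1,25],"turn":[0,0,0],"hand":36},{"slide":[0,0,25],"turn":[0,0,0],"hand":36},{"slide":[0,0,15],"turn":[0,0,0],"hand":36},{"slide":[0,0,8],"turn":[0,0,0],"hand":36}]'

```text
clock: 20.9
eef_pos: [550.1, -201.9, 61.1]
tool_rot: [3.14, 0.0, 3.109]
force: [-0.2, -0.4, -1.4]
width: 42.7
```

Call:
play_rows --targets '[{"slide":[0,0,5],"turn":[0,0,0],"hand":36},{"slide":[0,0,4],"turn":[0,0,0],"hand":36},{"slide":[0,0,2],"turn":[0,0,0],"hand":36},{"slide":[0,0,0],"turn":[0,0,0],"hand":36}]'

```text
clock: 21.4
eef_pos: [550.7, -201.9, 51.4]
tool_rot: [3.141, 0.002, 3.109]
force: [-0.1, -0.2, -1.9]
width: 42.4
```

```bash
python3 -c "
from h import *
look(41)"
```

```text
clk 21.4 q [0.06, 0.79, 0.4, 1.84, -0.51, 0.62, -2.4] tcp [550.7, -201.9, 51.4] tilt 0.05 mouth [ 547.7 -291.9   68.3] lowrim z 48.3 center [ 550.7 -201.9   68.4] F [-0.1, -0.2, -1.9]
```

View pics/w41.png

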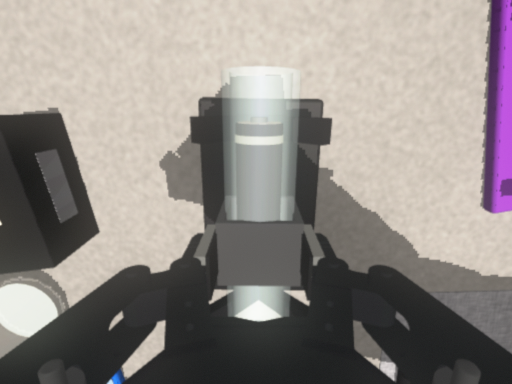

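Aligned as at pick-up, about 3 mm above the seat. Lower until contact shows.

Call:
play_rows --targets '[{"slide":[0,0,2],"turn":[0,0,0],"hand":36},{"slide":[0,0,1],"turn":[0,0,0],"hand":36},{"slide":[0,0,0],"turn":[0,0,0],"hand":36}]'

```text
clock: 21.82
eef_pos: [550.5, -201.9, 48.3]
tool_rot: [3.141, 0.002, 3.109]
force: [0.1, 0.9, 0.5]
width: 42.6
```

Call:
play_rows --targets '[{"slide":[0,0,0],"turn":[0,0,0],"hand":50},{"slide":[0,0,0],"turn":[0,0,0],"hand":65},{"slide":[0,0,0],"turn":[0,0,0],"hand":85},{"slide":[0,0,0],"turn":[0,0,0],"hand":85}]'

```text
clock: 22.32
eef_pos: [550.6, -202.0, 48.2]
tool_rot: [3.141, 0.002, 3.109]
force: [-0.5, 0.3, -0.3]
width: 84.8
```

Call:
play_rows --targets '[{"slide":[0,0,-15],"turn":[0,0,0],"hand":85},{"slide":[0,0,-35],"turn":[0,0,0],"hand":85},{"slide":[0,0,-50],"turn":[0,0,0],"hand":85},{"slide":[0,0,-50],"turn":[0,0,0],"hand":85},{"slide":[0,0,-20],"turn":[0,0,0],"hand":85}]'

```text
clock: 22.95
eef_pos: [551.7, -203.2, 222.5]
tool_rot: [-3.141, 0.007, 3.108]
force: [0.5, -0.1, -0.9]
width: 85.2
```

```bash
python3 -c "
from h import *
s=read_state();print(s['clock'],s['eef_pos'],s['force'],s['width'])
im,d=get_image('wrist');c=calibration('wrist');cv2.imwrite('pics/w50.png',im)
P=cloud('wrist',d,c)
m=(P[...,2]>83)&(P[...,2]<92)&(abs(P[...,0]-548)<26)&(abs(P[...,1]+200)<26)
print(m.sum(),P[m].mean(0),P[m][:,2].std())
im,d=get_image('scene');cv2.imwrite('pics/s50.png',im);np.save('s50_d.npy',d)
im,d=get_image('top');cv2.imwrite('pics/t50.png',im);np.save('t50_d.npy',d)
"
```

```text
22.95 [ 551.65104804 -203.19588268  222.5499003 ] [ 0.45474672 -0.11923816 -0.89599459] 85.1628874310116
1496 [ 551.27977552 -200.85772096   88.1547647 ] 1.3850881707147327
```

View pics/w50.png

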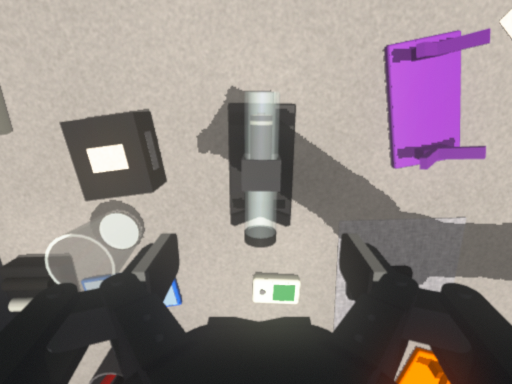

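View pics/s50.png

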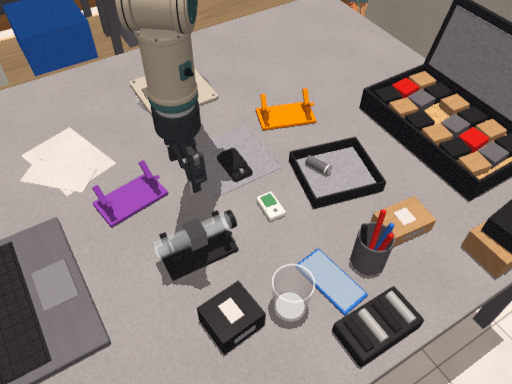

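View pics/t50.png

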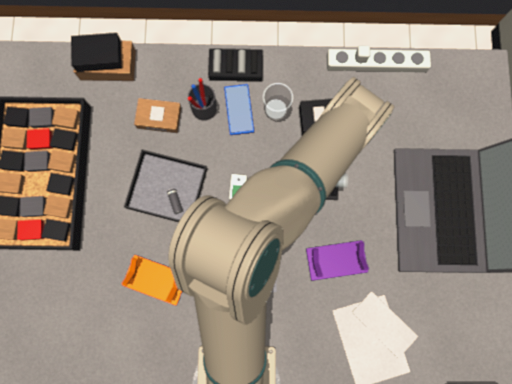

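```bash
python3 -c "
from h import *
a=ray_z('top',176,201,20);b=ray_z('scene',319,166,20);print(a,b)
e=np.array([166.25,-40.85]);e/=np.linalg.norm(e);f=np.array([-e[1],e[0]])
for q in(a,b):
  r=q[:2]-[528.3,206.9];print(r@e,r@f)
print(proj('scene',[549,-201,87]))
finish_job()"
```

```text
[487.83443121 177.84716888  20.        ] [494.85951816 178.88588618  20.        ]
-32.364188645814096 -37.8693615855764
-25.78988442610093 -35.18434680314598
[193.68795345 227.99871618]
the job is handed in; nothing more can be done
```

The job is done and handed in at about 23 s of the 64 s allowed; no verdict was reported.

- **Tipping:** I gripped the tube by its collar and carried it to the tray. I then tilted it mouth-down in 1° steps with the lower rim about 32 mm above the desk. The cells began to slide at about 31 to 32.5°. When the front cell went over the rim I tilted back to 24°, which stopped the back cell. The front cell had its nose on the tray floor and its tail still on the rim, so I drew the tube back along its axis to set it down. There was no free fall.
- **Laying back:** I levelled the tube, lowered it onto the black cradle until the scales showed contact, released it and lifted clear to 222 mm.

**Last checks:**
- **Front cell:** it lies in the tray at about (−29, −37) mm from the tray's centre. The top and scene cameras differ by 7 mm.
- **Tube:** the collar is at about (551, −201) mm, against the measured starting position of about (549, −200.5) mm. Its top is at 88 mm, against 87 mm nominal.
- **Back cell:** it is still in the tube, about 25 to 30 mm inside the mouth.
- **Bystanders:** none shows any visible shift in the pictures. I did not measure their positions again.

No check failed. In the final top view the arm hid part of the tube and the black carton, so I judged those from the wrist and scene cameras.

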